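# Set the stop collar of the dulce de leche filling stand

### The job

Two jar-filling stands are on the pantry shelf. On the one whose foot carries the dulce de leche jar, spin the orange knurled collar up its threaded rod until the collar's top face is level with the red pointer of that stand's gauge post, so that the funnel holder will clear the jar, then let go. Leave the dulce de leche jar and the other stand's collar as they are.

Things in the scene. Friction and masses are not known exactly. Their poses are not given: they have to be found in the camera images.
- collar_top (a point): Centre of the top face of the collar to set: orange knurled ring, 51 mm across, 25 tall, white tick on top (its x), z up. On an upright rod 28 mm thick ending 158 mm above the shelf. Right-hand quick thread: anticlockwise seen from above raises it 10 mm per radian (63 a turn); light friction, stays put. Starts 9 to 14 mm below its pointer. Grasp across from above, rod between the fingers, any yaw.
- collar_mark (a point): Inner tip of the red pointer on this stand's dark gauge post (10 mm thick, 150 high, 83 from the rod axis, on the side away from the jar). Tip 65 mm from the rod axis, 140 mm above the shelf: the height wanted for the collar's top face. z up, y points to the rod. Stand fixed to the shelf; wooden foot 110 x 240 x 12 mm.
- dulce_jar: Loose brown dulce de leche jar with paper band and white lid, 64 mm in diameter, 80 tall; origin at the centre of its underside, z up. Stands on the foot of the stand to be set, its axis about 95 mm from the rod.
- other_top (a point): Centre of the top face of the orange collar on the other, identical stand, which carries a small red spice jar with a green twist cap (43 mm in diameter, 74 mm tall). Not to be turned.

How it is judged:
By the outcome, as a careful person would: the job done as asked, in the order asked, and still so for the second after the job is handed in, with the robot touching nothing.
It also fails if it takes over 32 s, if anything falls off the work surface, if the arm or the gripper's body presses on something with over 40 N, if the wrist force passes 120 N, or if a joint passes its speed limit or range.

### The arm

A 6-joint arm with a two-finger parallel gripper is mounted at the origin on the work surface. World frame = base frame: x ahead of the robot, y to its left, z up, the work surface at z = 0. Lengths are in mm, angles in rad, forces in N, time in s.
With the tool pointing down it reaches from about 350 to 775 mm from the base axis. Payload 7.3 kg.
Tool frame: the origin (TCP) lies at the very end of the fingers, on their centre line; the grasp point (between the pads) lies 19 mm behind it; z points along the fingers, y is the line along which they close (so a half turn about z gives the same grasp; the last joint's range is limited). The gripper opens to 92 mm and grips with 3 to 60 N. Pads are 19 mm wide; open, the fingers measure 130 mm over their backs; the gripper's body (75 mm by 190 mm) begins 47 mm behind the grasp point.
Start: joints at [-1.432, 0.342, 1.524, -0, 1.275, -0.146], TCP at [147.529, -503.868, 198.841] pointing down, gripper open.
Joint ranges: [-2.53, 2.53], [-0.77, 2.02], [0.04, 2.7], [-1, 4.14], [0.28, 2.66], [-3.11, 3.11]. Speed limits (rad/s): [2.57, 2.57, 3.14, 3.14, 3.14, 3.14].

### API

Orientations are given as [roll, pitch, yaw] about the fixed x, y, z axes, in that order (R = Rz(yaw) Ry(pitch) Rx(roll)).
In Python, from plant import get_obs, vision, workorder gives the robot as it stands.
- The arm moves only by the shell command python3 -m pendant 'ROWS' [OPENING]. ROWS is a JSON object of lists of equal length, an entry for each row: "dp": the shift along the tool's x, y, z in m, a list of three; "rotation": the turn, a rotation vector about the tool's x, y, z in rad, a list of three. A call has 1 to 8 rows; each row is the pose to reach, as a shift and turn from the pose commanded when the call began, along the tool's axes at that moment; what a row does not reach only later rows make up. A row lasts 1/8 s, in which the tool goes at most 62.5 mm and 10.7 degrees, less where a joint would pass 70% of its speed; a pose out of reach is approached as far as the arm can. A call with a gripper value outside its range is refused whole. OPENING is the finger opening in m, from 0 to 0.0918, set as the call begins (- or left out, the last holds). The fingers move at their own pace and stop on an object; the grip force is fixed at half the most. Time passes only in rows, so rows that repeat a pose let the fingers close. It gives the time, the measured TCP pose, the force, the opening and the grip force at its end, in the units of the state.
- get_obs(): the state, without advancing time (a new reading comes with each control period).
- vision.capture(name): name is "scene" or "side" or "wrist"; returns a dict with "pixels" (384x512x3 uint8, red, green, blue), "vfov" (degrees; the focal length in pixels is half the picture's height over the tangent of half this angle, whatever the lens; pixels are square), "cx", "cy" (the principal point, pixels), "dist" ([k1, k2, p1, p2, k3] as OpenCV has them; the pictures are not rectified), "pose" (4x4, takes a point from camera to world coordinates); the wrist camera has in their place "T_tool_cam" (4x4, takes a point from camera to tool coordinates, whose origin is the TCP and whose axes are the flange's). Camera axes: x right, y up, looking along -z (the intrinsics and any distortion apply to the point x, -y, -z); pixel columns grow to the right and rows downward; lengths in mm; the calibration is good to about 2 mm. A picture is of the moment at which its call begins: read the wrist's pose just before it. There is no depth.
- workorder.close_job(): hands the job in; it is judged then, once.
The state is a dict: "time": time; "joint_positions": joint angles; "dq": joint speeds; "tau": joint torques, N m; "tool_pos": TCP position; "tcp_rot": TCP orientation; "contact_force": force on the tool from outside, world axes, zero at the start; "moment": the same for the moment, N m; "grip_width": finger opening in mm; "finger_force": force on a finger pad.
Only numpy, scipy, OpenCV 4.12 (cv2) and the standard library are available. Lean on these libraries where they do the work, as an engineer would, in place of code of your own. Each camera call takes 0.05 s, during which the arm holds its last target. There are 200 camera calls.

## Working session

There is one attempt and no reset: what is moved stays moved. The work goes in short steps, Python scripts to look and compute and a shell command to move; the robot and the scene stay as the last step left them, time stands still between calls to the robot, and variables do not carry over. Pictures are saved under pics/ and viewed, at most 10 in all, crops included, and the job is handed in when it is done.

```bash
mkdir -p pics; ls; python3 - <<'E'
from plant import get_obs, vision
import cv2,pickle,numpy as np
d={}
for n in("scene","side"):
    d[n]=vision.capture(n); cv2.imwrite(f"pics/{n}0.png",d[n]["pixels"][:,:,::-1]); print(n,d[n]["vfov"],d[n]["cx"],d[n]["cy"],d[n]["dist"],np.round(d[n]["pose"],3).tolist())
pickle.dump(d,open("v0.pkl","wb")); print(get_obs())
E
```

```text
pics
scene 53.78457768313274 256.45710677421954 194.26053146854173 [-0.11040695  0.          0.          0.          0.        ] [[0.818, -0.355, 0.452, 919.21], [0.574, 0.531, -0.623, -505.119], [-0.019, 0.769, 0.639, 630.702], [0.0, 0.0, 0.0, 1.0]]
side 46.38557110505687 261.5945043432724 198.44274954642196 [-0.04412538  0.          0.          0.          0.        ] [[-0.849, 0.304, -0.433, 158.532], [-0.528, -0.516, 0.674, 580.434], [-0.019, 0.801, 0.599, 656.875], [0.0, 0.0, 0.0, 1.0]]
{'time': 0.1, 'joint_positions': array([-1.43200566e+00,  3.42638908e-01,  1.52492953e+00, -2.63427248e-05,
        1.27540905e+00, -1.45979377e-01]), 'dq': array([ 0.00028665, -0.00209304, -0.00597594, -0.00125565,  0.00096772,
       -0.00153623]), 'tau': array([ 1.98721413e-03, -4.32001376e+01, -2.44695568e+01,  7.18639442e-02,
        5.26177988e-02, -3.78681500e-05]), 'tool_pos': array([ 147.45782018, -503.43944804,  198.21902466]), 'tcp_rot': array([-3.14021888e+00, -1.76516707e-04,  2.84777610e-01]), 'contact_force': array([-0.11945569, -0.19723073,  0.23399612]), 'moment': array([0.03397434, 0.00487992, 0.00584708]), 'finger_force': 0.0, 'grip_width': 91.8725076727985}
```

View pics/scene0.png

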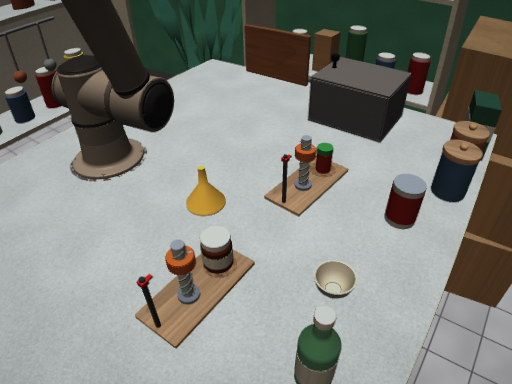

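View pics/side0.png

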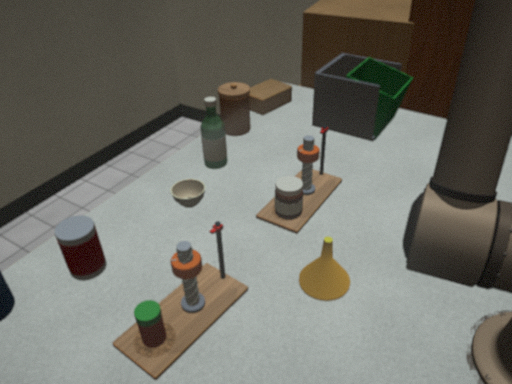

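The scene view shows the dulce stand in front: rod top at about (178,246), collar (181,260), pointer (145,280), jar lid (216,238). In the side view they are at (308,140), (308,153), (323,130) and (289,185). The other stand is at (305,152) in scene and (186,262) in side.

```bash
cat > h.py <<'E'
import numpy as np,cv2
from scipy.spatial.transform import Rotation as R
def K(c):
    f=c["pixels"].shape[0]/2/np.tan(np.radians(c["vfov"])/2)
    return np.array([[f,0,c["cx"]],[0,f,c["cy"]],[0,0,1]])
def ray(c,uv,T=None):
    T=np.array(c["pose"]) if T is None else T
    x,y=cv2.undistortPoints(np.array([[uv]],float),K(c),np.array(c["dist"]))[0,0]
    d=T[:3,:3]@np.array([x,-y,-1]); return T[:3,3],d/np.linalg.norm(d)
def proj(c,P,T=None):
    T=np.array(c["pose"]) if T is None else T
    p=(np.asarray(P,float)-T[:3,3])@T[:3,:3]
    return cv2.projectPoints((p*[1,-1,-1]).reshape(-1,1,3),np.zeros(3),np.zeros(3),K(c),np.array(c["dist"]))[0][:,0]
def tri(rs):
    A=sum(np.eye(3)-np.outer(d,d) for o,d in rs); b=sum((np.eye(3)-np.outer(d,d))@o for o,d in rs)
    X=np.linalg.solve(A,b); return X,[np.linalg.norm((np.eye(3)-np.outer(d,d))@(X-o)) for o,d in rs]
def plane(r,z): o,d=r; return o+d*(z-o[2])/d[2]
def wristT(c,obs):
    T=np.eye(4);T[:3,:3]=R.from_euler("xyz",obs["tcp_rot"]).as_matrix();T[:3,3]=obs["tool_pos"]
    return T@np.array(c["T_tool_cam"])
def blobs(px,lo,hi,amin=25):
    h=cv2.cvtColor(px,cv2.COLOR_RGB2HSV); m=cv2.inRange(h,np.array(lo),np.array(hi))
    n,l,s,c=cv2.connectedComponentsWithStats(m)
    return m,[(np.round(c[i],1).tolist(),s[i].tolist()) for i in range(1,n) if s[i][4]>=amin]
E
python3 - <<'E'
import pickle;from h import *
d=pickle.load(open("v0.pkl","rb"))
for n in d:
    print(n,"or",blobs(d[n]["pixels"],(4,180,90),(14,255,255))[1]); print("red",blobs(d[n]["pixels"],(0,150,80),(3,255,255),8)[1])
T=lambda a,b:tri([ray(d["scene"],a),ray(d["side"],b)])
for k,a,b in [("rodtop",(178,246),(308,140)),("ptr",(148,278),(324,130)),("lid",(216,238),(289,185)),("other rodtop",(306,140),(184,247)),("other cap",(325,149),(149,312))]: print(k,T(a,b))
E
```

```text
scene or [([304.3, 150.2], [296, 144, 20, 11, 100]), ([178.3, 260.1], [166, 251, 28, 17, 249])]
red [([422.4, 61.6], [415, 60, 15, 3, 16]), ([45.0, 74.7], [36, 70, 19, 7, 21]), ([286.4, 157.2], [282, 155, 9, 5, 20]), ([144.4, 280.3], [137, 275, 15, 12, 59])]
side or []
red [([323.7, 129.6], [321, 127, 7, 6, 19]), ([215.4, 228.4], [211, 225, 10, 7, 25])]
rodtop (array([ 548.89536563, -227.87622966,  153.02318261]), [np.float64(0.1254007155804795), np.float64(0.12540071558053167)])
ptr (array([ 546.95199652, -302.73375403,  143.2405732 ]), [np.float64(3.0167975969748952), np.float64(3.0167975969749183)])
lid (array([ 544.87446568, -131.80827112,   87.67569508]), [np.float64(1.406998729022906), np.float64(1.4069987290229204)])
other rodtop (array([562.75849664, 192.1620778 , 153.12280911]), [np.float64(0.4475675009233601), np.float64(0.44756750092334435)])
other cap (array([571.93759919, 285.72588159,  80.25386823]), [np.float64(1.698997073663099), np.float64(1.6989970736630362)])
```

The measurements agree with the text: rod at (549,-228), tip and jar at ±y. I'll go above the stand with the closing line roughly across the stand's long axis, and look with the wrist camera.

```bash
python3 -m pendant '{"dp":[[0.03,-0.01,-0.03],[0.08,-0.026,-0.062],[0.13,-0.043,-0.09],[0.18,-0.059,-0.09],[0.23,-0.076,-0.09],[0.28,-0.092,-0.09],[0.33,-0.109,-0.09],[0.38,-0.125,-0.09]],"rotation":[[0,0,-0.09],[0,0,-0.18],[0,0,-0.27],[0,0,-0.36],[0,0,-0.45],[0,0,-0.54],[0,0,-0.63],[0,0,-0.7]]}' 0.072
python3 -m pendant '{"dp":[[0.028,0.045,0],[0.04,0.068,0],[0.04,0.068,0]],"rotation":[[0,0,0],[0,0,0],[0,0,0]]}'
python3 - <<'E'
from h import *;from plant import get_obs,vision
import pickle
o=get_obs();c=vision.capture("wrist");pickle.dump((o,c),open("w1.pkl","wb"));cv2.imwrite("pics/w1.png",c["pixels"][:,:,::-1])
print(o["tool_pos"],o["tcp_rot"],o["joint_positions"],np.round(c["T_tool_cam"],3).tolist())
T=wristT(c,o); print(proj(c,[[549,-228,158],[547,-303,140],[545,-132,92]],T))
E
```

```text
time: 1.1
tool_pos: [478.2, -275.8, 288.5]
tcp_rot: [-3.141, 0.0, 0.987]
contact_force: [0.4, -1.1, -0.0]
grip_width: 72.1
finger_force: 0.0
time: 1.48
tool_pos: [556.8, -280.9, 287.1]
tcp_rot: [-3.139, 0.0, 0.986]
contact_force: [-0.3, 0.8, -0.4]
grip_width: 72.1
finger_force: 0.0
[ 556.82173851 -280.89659079  287.05628881] [-3.13925177e+00  5.44931805e-05  9.86396229e-01] [-5.89985645e-01  4.91820626e-01  1.05153178e+00 -6.75972125e-05
  1.60058080e+00 -5.58741797e-03] [[0.0, 0.962, 0.271, 73.442], [1.0, 0.0, -0.001, 0.042], [-0.001, 0.271, -0.962, -186.804], [0.0, 0.0, 0.0, 1.0]]
[[226.3696489  146.78735641]
 [260.08606303 194.87080172]
 [187.73289018  82.34577986]]
```

View pics/w1.png

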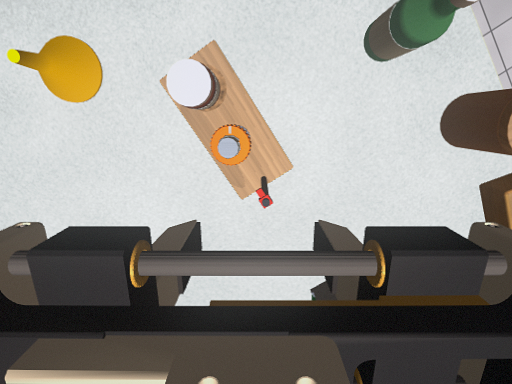

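The view shows the collar at about (231,144), rod top (228,147), jar lid (190,83) and red pointer (265,197). The tick is at (229,129). Next I take a second wrist view from lower and to the side, then triangulate.

```bash
python3 -m pendant '{"dp":[[0,-0.02,0.02],[0,-0.036,0.05],[0,-0.036,0.05],[0,-0.036,0.05]],"rotation":[[0,0,0],[0,0,0],[0,0,0],[0,0,0]]}'
python3 - <<'E'
from h import *;from plant import get_obs,vision
import pickle
o=get_obs();c=vision.capture("wrist");pickle.dump((o,c),open("w2.pkl","wb"))
T=wristT(c,o); print(o["tool_pos"],proj(c,[[549,-228,158],[547,-303,140],[545,-132,92]],T))
big=cv2.resize(c["pixels"][60:260,130:390],None,fx=3,fy=3,interpolation=cv2.INTER_CUBIC);cv2.imwrite("pics/w2.png",big[:,:,::-1])
for k in("w1","w2"):
    o,c=pickle.load(open(k+".pkl","rb"))
    print("or",blobs(c["pixels"],(4,180,90),(16,255,255))[1]);print("red",blobs(c["pixels"],(0,150,80),(3,255,255),8)[1])
E
```

```text
time: 2.02
tool_pos: [526.3, -262.4, 240.6]
tcp_rot: [3.139, 0.0, 0.984]
contact_force: [-0.1, 0.8, 0.6]
grip_width: 71.8
finger_force: 0.0
[ 526.25514656 -262.40439025  240.59348205] [[256.36676707 150.32563113]
 [291.72428596 205.05093539]
 [207.45635412  76.07837724]]
or [([231.2, 144.2], [211, 125, 40, 40, 743])]
red [([262.7, 195.4], [256, 188, 16, 16, 92])]
or [([254.7, 145.7], [235, 124, 46, 47, 844])]
red [([295.0, 206.4], [288, 197, 18, 23, 131])]
```

View pics/w2.png

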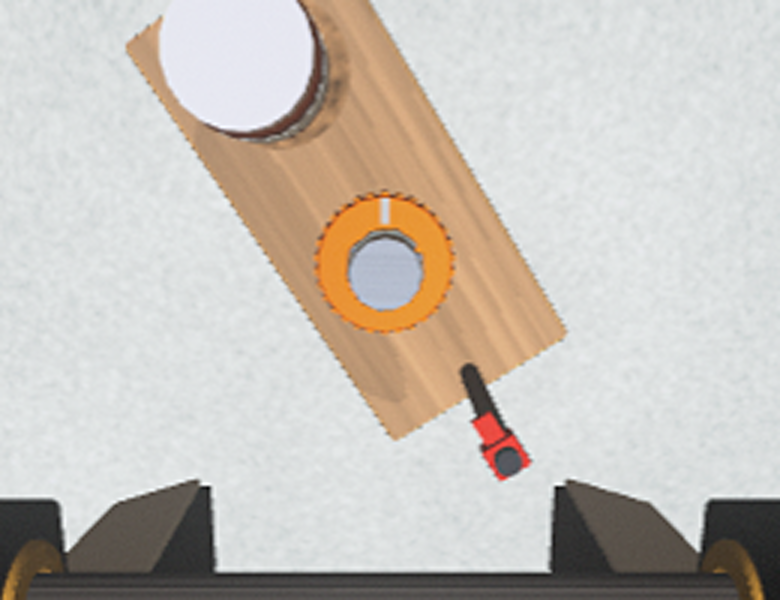

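The close view shows the collar circle centred near full-image pixel (258,147), the rod top (258,151) and the pointer's inner tip near (290,198). The stand's long axis runs along roughly world y. Now I compute the axis and heights.

```bash
cat > m.py <<'E'
import pickle;from h import *
def collar_pts(c,box):
    # centre of outer orange ellipse, from a mask of the orange incl. filled hole
    x0,y0,x1,y1=box
    m,_=blobs(c["pixels"],(3,150,60),(18,255,255)); w=np.zeros_like(m); w[y0:y1,x0:x1]=m[y0:y1,x0:x1]
    n,l,s,_=cv2.connectedComponentsWithStats(w); w=(l==1+np.argmax(s[1:,4])).astype(np.uint8)
    p=np.vstack(cv2.findContours(w,cv2.RETR_EXTERNAL,cv2.CHAIN_APPROX_NONE)[0]); return cv2.fitEllipse(cv2.convexHull(p))
E
python3 - <<'E'
from m import *
d=pickle.load(open("v0.pkl","rb")); W=[pickle.load(open(k,"rb")) for k in("w1.pkl","w2.pkl")]
rs=[ray(d["scene"],(178,246)),ray(d["side"],(308,140))]
T=[wristT(c,o) for o,c in W]
e=[collar_pts(c,(190,110,310,190)) for o,c in W]; print(e)
tops=[(228,148),(258.3,151)]
print("rod top all",tri(rs+[ray(W[i][1],tops[i],T[i]) for i in(0,1)]))
for i in(0,1):
    c=W[i][1]; print("rod@158",plane(ray(c,tops[i],T[i]),158),"collar@128",plane(ray(c,e[i][0],T[i]),128))
c=W[1][1]; print("tip@140",plane(ray(c,(290.3,198.3),T[1]),140), "foot corners",[plane(ray(c,(130+u/3,60+v/3),T[1]),12).round(1) for u,v in((126,44),(396,440),(567,331))])
ims=[cv2.resize(d[n]["pixels"][y:y+60,x:x+80],None,fx=5,fy=5,interpolation=cv2.INTER_CUBIC) for n,x,y in(("scene",125,235),("side",270,110))]
ims=[np.vstack(ims)]; cv2.imwrite("pics/z.png",ims[0][:,:,::-1]); print(ims[0].shape)
E
```

```text
[((230.10357666015625, 144.5221710205078), (40.18085861206055, 41.154937744140625), 158.8203582763672), ((257.7266845703125, 147.2671356201172), (46.57303237915039, 47.29497528076172), 173.71324157714844)]
rod top all (array([ 549.47662478, -229.44771794,  153.12849182]), [np.float64(1.354284514273811), np.float64(0.8682919533975143), np.float64(1.0061438283285853), np.float64(0.83815201311889)])
rod@158 [ 549.77783262 -230.19935671  158.        ] collar@128 [ 549.99366322 -229.0561057   128.        ]
rod@158 [ 550.23630418 -229.62800191  158.        ] collar@128 [ 550.16602895 -229.04206648  128.        ]
tip@140 [ 549.84426677 -295.33261053  140.        ] foot corners [array([498.7, -85.9,  12. ]), array([ 496.5, -323.9,   12. ]), array([ 604.2, -323.3,   12. ])]
(600, 400, 3)
```

View pics/z.png

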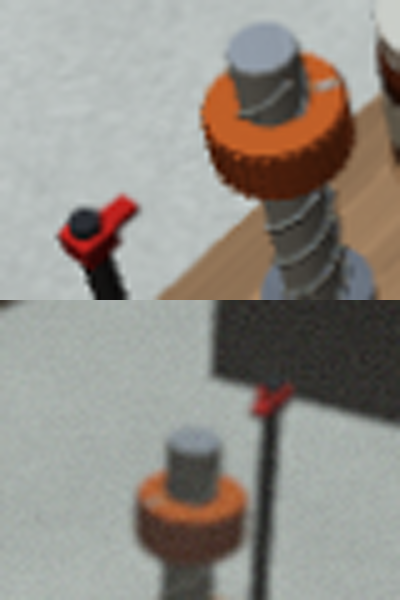

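The crops show, in the scene view, rod top (177.8,244.6), the collar top-face centre about (180.4,256.6) and the tick (190,252). In the side view the rod top is at (308.8,138) and the top-face centre about (308.2,150).

```bash
python3 - <<'E'
from m import *
d=pickle.load(open("v0.pkl","rb"))
def onaxis(c,uv,ax=(550,-229.5)):
    return tri([ray(c,uv),(np.array([*ax,0.]),np.array([0,0,1.]))])[0][2]
for n,a,b in(("scene",(177.8,244.6),(180.4,256.6)),("side",(308.8,138),(308.2,150))): print(n,onaxis(d[n],a),onaxis(d[n],b), [proj(d[n],[550,-229.5,z])[0].round(1) for z in(158,140,128)])
o,c=pickle.load(open("w2.pkl","rb"));T=wristT(c,o)
t2=ray(c,(130+385/3,60+210/3),T); t1=ray(d["scene"],(190,252)); print("tick",tri([t1,t2]))
E
```

```text
scene 158.309387949511 127.46705324843633 [array([177.3, 244.9]), array([178.9, 251.9]), array([180. , 256.5])]
side 157.21484235619934 125.75377575479905 [array([307.9, 137.7]), array([307.6, 144.6]), array([307.4, 149.1])]
tick (array([ 560.89476478, -213.92122715,  132.41128809]), [np.float64(0.3121815672428757), np.float64(0.3121815672429298)])
```

Collar top is about 127, which agrees with the text's 126–131. Move above the axis, descend and check before closing.

```bash
python3 -m pendant '{"dp":[[0.02,0.001,0],[0.0405,0.0015,0.01],[0.0405,0.0015,0.04],[0.0405,0.0015,0.055],[0.0405,0.0015,0.055]],"rotation":[[0,0,0],[0,0,0],[0,0,0],[0,0,0],[0,0,0]]}'; python3 -c "
from plant import get_obs as g;print(g()['tool_pos'],g()['tcp_rot'])"
```

```text
time: 2.7
tool_pos: [549.3, -227.7, 182.5]
tcp_rot: [-3.139, 0.0, 0.985]
contact_force: [0.7, -0.7, 0.6]
grip_width: 71.8
finger_force: 0.0
[ 549.30553575 -227.65569938  182.46275221] [-3.13873989e+00  1.90629573e-04  9.85456355e-01]
```

```bash
python3 -m pendant '{"dp":[[-0.001,0.0016,0.03],[-0.001,0.0016,0.055],[-0.001,0.0016,0.073],[-0.001,0.0016,0.083],[-0.001,0.0016,0.083],[-0.001,0.0016,0.083]],"rotation":[[0,0,0],[0,0,0],[0,0,0],[0,0,0],[0,0,0],[0,0,0]]}'; python3 -c "
from plant import get_obs as g;print(g()['tool_pos'],g()['tcp_rot'],g()['contact_force'])"
```

```text
time: 3.45
tool_pos: [550.9, -230.7, 101.9]
tcp_rot: [3.14, -0.0, 0.985]
contact_force: [0.6, 0.5, 0.2]
grip_width: 72.1
finger_force: 0.0
[ 550.93954514 -230.66743279  101.88778682] [ 3.13970120e+00 -6.10076887e-05  9.84738815e-01] [0.62845265 0.46564728 0.19121435]
```

```bash
python3 -m pendant '{"dp":[[0,0,0],[0,0,0],[0,0,0],[0,0,0]],"rotation":[[0,0,0],[0,0,0],[0,0,0],[0,0,0]]}' 0.04
```

```text
time: 3.95
tool_pos: [551.2, -230.7, 102.1]
tcp_rot: [3.139, -0.0, 0.985]
contact_force: [-2.6, 1.1, 6.3]
grip_width: 41.0
finger_force: 2.9
```

The opening is 41 where the collar should stop the fingers at 51, so I'll look before turning.

```bash
python3 - <<'E'
from m import *;from plant import get_obs,vision
o=get_obs();print(o["grip_width"],o["finger_force"])
s=[vision.capture(n)["pixels"] for n in("scene","side","wrist")]
a=cv2.resize(s[0][200:320,110:270],(400,300),interpolation=cv2.INTER_CUBIC);b=cv2.resize(s[1][80:200,230:390],(400,300),interpolation=cv2.INTER_CUBIC);c=cv2.resize(s[2],(400,300))
cv2.imwrite("pics/g.png",np.vstack([np.hstack([a,b]),np.hstack([c,c*0])])[:,:,::-1])
E
```

```text
41.031864129331794 2.8809344064211473
```

View pics/g.png

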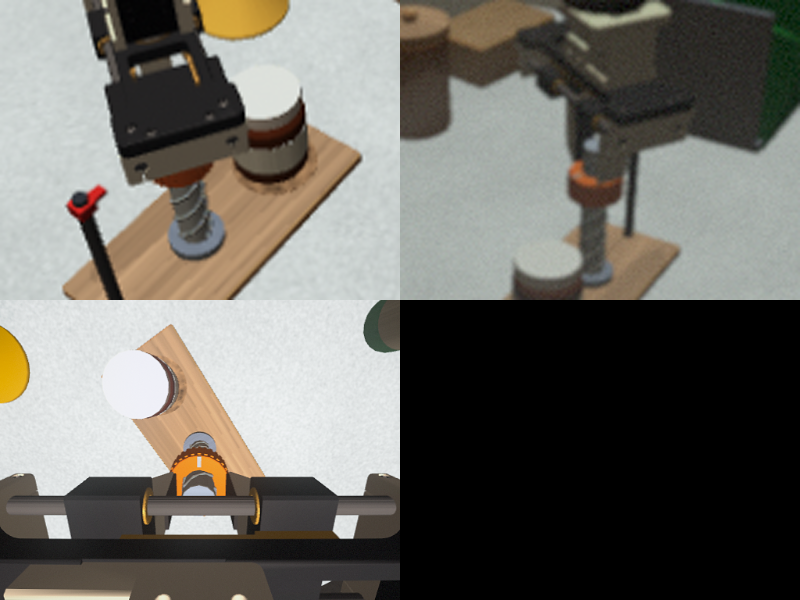

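The side view shows a fingertip overlapping only the collar's upper part. I'll check where a tip at z=102 should project in the side view, and work out the wrist geometry.

```bash
python3 - <<'E'
from m import *;from plant import get_obs
d=pickle.load(open("v0.pkl","rb"));c=d["side"];o=get_obs();print(o)
f=lambda P:((proj(c,P)[0]-[230,80])*2.5+[400,0]).round(0)
for z in(102,121,127): print(z,"axis",f([550,-229.5,z]),"inner finger face",f([550-.83*22,-229.5+.55*22,z]),"back",f([550-.83*40,-229.5+.55*40,z]))
d=pickle.load(open("w2.pkl","rb"))[1];T=wristT(d,o)
print("wrist view, collar/rod top",[proj(d,[550,-229.5,z],T)[0]*400/512+[0,300] for z in(127,158)])
E
```

```text
{'time': 4.1, 'joint_positions': array([-5.24667470e-01,  5.58295962e-01,  1.45373718e+00,  7.79522399e-05,
        1.12770339e+00,  6.12883177e-02]), 'dq': array([ 1.10175056e-03, -1.70325800e-03,  1.92556961e-03,  1.69833840e-03,
        1.22133734e-05, -6.81009676e-04]), 'tau': array([-3.42840236e-01, -4.82231104e+01, -2.14878452e+01, -2.67074606e-02,
       -6.71130102e-01, -1.09664194e-02]), 'tool_pos': array([ 550.81143469, -230.49469117,  102.10000532]), 'tcp_rot': array([ 3.13974434e+00, -1.84041094e-04,  9.84807353e-01]), 'contact_force': array([-2.10591567,  0.72789302,  6.66495829]), 'moment': array([ 0.28457083,  0.30776304, -0.00840453]), 'finger_force': 3.4740986209362745, 'grip_width': 40.51867091865877}
102 axis [592. 197.] inner finger face [604. 208.] back [614. 218.]
121 axis [593. 179.] inner finger face [605. 190.] back [615. 200.]
127 axis [593. 174.] inner finger face [605. 185.] back [615. 194.]
wrist view, collar/rod top [array([199.13678248, 481.91318261]), array([198.92388379, 500.4378599 ])]
```

```bash
python3 - <<'E'
from m import *;from plant import get_obs,vision
s=[vision.capture(n)["pixels"] for n in("side","wrist")]
a=cv2.resize(s[0][115:175,275:355],(800,600)[:1]+(600,),interpolation=cv2.INTER_CUBIC)
a=cv2.resize(s[0][105:195,280:340],(400,600),interpolation=cv2.INTER_CUBIC)
b=cv2.resize(s[1][165:285,216:296],(400,600),interpolation=cv2.INTER_CUBIC)
cv2.imwrite("pics/g2.png",cv2.convertScaleAbs(np.hstack([a,b])[:,:,::-1],alpha=1.4))
E
```

```text
(no output)
```

View pics/g2.png

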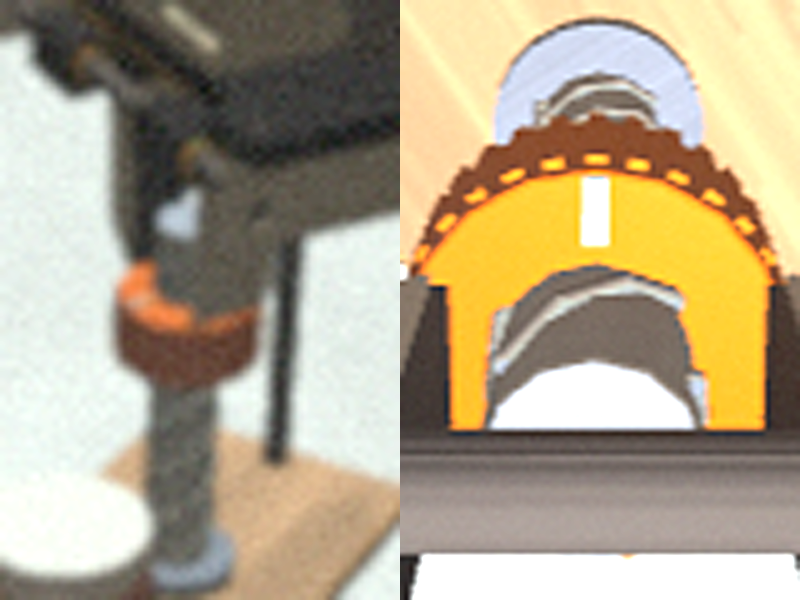

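The fingertips really are sitting on the collar's top face, although the reading says TCP z=102. I'll check the wrist camera's distances by apparent size.

```bash
python3 - <<'E'
from m import *;from plant import get_obs,vision
o=get_obs();c=vision.capture("wrist");pickle.dump((o,c),open("w3.pkl","wb"));T=wristT(c,o);f=K(c)[0,0];print("f",f,"cam",T[:3,3])
for k,P,D in(("w1",[550,-229.5,127],40.7),("w2",[550,-229.5,127],46.9)):
    oo,cc=pickle.load(open(k+".pkl","rb"));TT=wristT(cc,oo);print(k,"dist by size",f*51/D,"by pose",-((P-TT[:3,3])@TT[:3,2]))
# now: rod left/right at top px width 42 (28mm); jar lid
m=cv2.inRange(cv2.cvtColor(c["pixels"],cv2.COLOR_RGB2HSV),np.array((0,0,215)),np.array((180,40,255)))
print("rodtop dist size",f*28/42,"pose",-((np.array([550,-229.5,158])-T[:3,3])@T[:3,2]))
print("base disc 12..", proj(c,[[550,-229.5,127],[550,-229.5,12],[550,-229.5,158]],T))
# tick now, and joints/pose
print(blobs(c["pixels"],(4,180,90),(20,255,255))[1],o["tool_pos"])
E
```

```text
f 268.5422815005076 cam [ 591.14158514 -169.14055165  288.87375598]
w1 dist by size 336.50261318245424 by pose 343.20409649311296
w2 dist by size 292.01825920097843 by pose 298.04889312220007
rodtop dist size 179.02818766700506 pose 145.7719447770681
base disc 12.. [[254.95694845 232.89454598]
 [255.45907066 188.03874855]
 [254.69168626 256.62182484]]
[([257.2, 219.0], [219, 196, 72, 55, 1853])] [ 550.78345092 -230.46037044  102.05752288]
```

```bash
python3 - <<'E'
from m import *
for k in("w1","w2","w3"):
    o,c=pickle.load(open(k+".pkl","rb"));T=wristT(c,o);g=c["pixels"]
    m=((g.min(2)>200)&(g[:,:,2].astype(int)>=g[:,:,0])).astype(np.uint8); n,l,s,ce=cv2.connectedComponentsWithStats(cv2.morphologyEx(m,cv2.MORPH_OPEN,np.ones((5,5))))
    i=[i for i in range(1,n) if 1000<s[i][4]<9000]
    for j in i:
        p=cv2.findContours((l==j).astype(np.uint8),0,1)[0][0]; e=cv2.fitEllipse(p); D=max(e[1])
        P=plane(ray(c,e[0],T),92); print(k,"px",np.round(e[0],1),np.round(e[1],1),"lid@92",P.round(1),"size",K(c)[0,0]*64/D,"pose",-((P-T[:3,3])@T[:3,2]), "axis angle", None)
    tx={"w1":(229,129),"w2":(258.3,130),"w3":(216+196/5,165+212/5)}[k]; print(" tick@127",plane(ray(c,tx,T),127).round(1),"@105",plane(ray(c,tx,T),105).round(1))
E
```

```text
w1 px [241.7 288.5] [ 27.3 184.2] lid@92 [ 426.4 -432.4   92. ] size 93.309425455025 pose 441.2979105658328 axis angle None
 tick@127 [ 559.8 -212.5  127. ] @105 [ 557.4 -212.   105. ]
w2 px [247.5 288.7] [ 27. 218.] lid@92 [ 423.9 -393.1   92. ] size 78.83858659813038 pose 387.6051686598932 axis angle None
 tick@127 [ 561.  -213.9  127. ] @105 [ 560.6 -214.8  105. ]
w3 px [256.9 287.9] [ 25.4 109.9] lid@92 [ 514.4 -285.6   92. ] size 156.3304242048963 pose 227.30673328796263 axis angle None
 tick@127 [ 559.9 -214.9  127. ] @105 [ 555.6 -221.2  105. ]
```

All three wrist views put the tick at (560,-214) for z=127, so the flange pose and the collar height are sound. The visible fingertips, though, end about 25 mm short of the reported TCP: they project to tool z≈-26, and they rest on the collar top. I'll lift slightly, open, and go lower in small steps while watching the force. The rod top could meet the gripper body at a reading of about 92.

```bash
python3 -m pendant '{"dp":[[0,0,-0.003],[0,0,-0.003],[0,0,-0.003],[0,0,-0.003]],"rotation":[[0,0,0],[0,0,0],[0,0,0],[0,0,0]]}' 0.072; python3 -m pendant '{"dp":[[0,0,0.003],[0,0,0.006],[0,0,0.009],[0,0,0.009]],"rotation":[[0,0,0],[0,0,0],[0,0,0],[0,0,0]]}';python3 -c "
from plant import get_obs as g;print(g()['tool_pos'],g()['contact_force'])"
```

```text
time: 4.75
tool_pos: [550.2, -230.3, 103.6]
tcp_rot: [-3.141, 0.0, 0.985]
contact_force: [0.0, 0.2, -0.1]
grip_width: 71.1
finger_force: 0.0
time: 5.25
tool_pos: [550.1, -230.2, 94.4]
tcp_rot: [-3.141, 0.0, 0.985]
contact_force: [-0.0, -0.0, 0.8]
grip_width: 72.1
finger_force: 0.0
[ 550.11353914 -230.22084524   94.41963273] [-0.00417104 -0.0427692   0.8015731 ]
```

```bash
python3 -m pendant '{"dp":[[0,0,0.001],[0,0,0.002],[0,0,0.002]],"rotation":[[0,0,0],[0,0,0],[0,0,0]]}'; python3 -m pendant '{"dp":[[0,0,0],[0,0,0],[0,0,0],[0,0,0]],"rotation":[[0,0,0],[0,0,0],[0,0,0],[0,0,0]]}' 0.04
```

```text
time: 5.62
tool_pos: [550.3, -230.3, 92.8]
tcp_rot: [-3.142, 0.0, 0.985]
contact_force: [-0.6, 0.1, 0.6]
grip_width: 72.5
finger_force: 0.0
time: 6.12
tool_pos: [549.4, -229.7, 92.8]
tcp_rot: [-3.139, 0.0, 0.985]
contact_force: [-5.5, 2.9, 3.3]
grip_width: 48.4
finger_force: 30.0
```

The grip is firm at 30 N on the collar. Turn anticlockwise seen from above, following the lead of 10 mm/rad.

```bash
python3 -m pendant '{"dp":[[0,0,-0.0007],[0,0,-0.0022],[0,0,-0.0038],[0,0,-0.0055],[0,0,-0.0072],[0,0,-0.0088],[0,0,-0.0103],[0,0,-0.0110]],"rotation":[[0,0,-0.07],[0,0,-0.22],[0,0,-0.38],[0,0,-0.55],[0,0,-0.72],[0,0,-0.88],[0,0,-1.03],[0,0,-1.1]]}'; python3 -m pendant '{"dp":[[0,0,0],[0,0,0]],"rotation":[[0,0,0],[0,0,0]]}'
```

```text
time: 7.12
tool_pos: [549.4, -229.7, 103.8]
tcp_rot: [-3.14, -0.002, 2.088]
contact_force: [-4.5, 3.1, 2.8]
grip_width: 49.0
finger_force: 30.0
time: 7.38
tool_pos: [549.4, -229.7, 103.9]
tcp_rot: [-3.14, -0.002, 2.085]
contact_force: [-4.1, 3.2, 4.2]
grip_width: 48.9
finger_force: 30.0
```

Let go, lift clear, and go to a tilted wrist view from the base side for a precise check.

```bash
python3 -m pendant '{"dp":[[0,0,0],[0,0,0],[0,0,-0.01],[0,0,-0.04],[0,0,-0.06],[0,0,-0.06]],"rotation":[[0,0,0],[0,0,0],[0,0,0],[0,0,0],[0,0,0],[0,0,0]]}' 0.072; python3 -m pendant '{"dp":[[0,0,-0.02],[0.001,-0.01,-0.042],[0.003,-0.025,-0.042],[0.005,-0.04,-0.042],[0.007,-0.053,-0.042],[0.007,-0.053,-0.042],[0.007,-0.053,-0.042],[0.007,-0.053,-0.042]],"rotation":[[0,0,-0.15],[0,0,-0.3],[0,0,-0.45],[0,0,-0.6],[0,0,-0.75],[0,0,-0.9],[0,0,-1.056],[0,0,-1.056]]}'; python3 -m pendant '{"dp":[[0,0,0],[0,0,0],[0,0,0],[0,0,0],[0,0,0],[0,0,0]],"rotation":[[0,-0.15,0],[0,-0.3,0],[0,-0.45,0],[0,-0.61,0],[0,-0.61,0],[0,-0.61,0]]}'
python3 - <<'E'
from m import *;from plant import get_obs,vision
o=get_obs();c=vision.capture("wrist");pickle.dump((o,c),open("w4.pkl","wb"));T=wristT(c,o)
for n in("scene","side"): pickle.dump(vision.capture(n),open(n+"4.pkl","wb"))
q=proj(c,[[550,-229.5,158],[550,-229.5,140],[550,-295,140]],T);print(o["tool_pos"],o["tcp_rot"],q)
x,y=np.clip((q.mean(0)-[65,50]).astype(int),0,[512-130,384-100]);print("crop",x,y)
cv2.imwrite("pics/w4.png",cv2.resize(c["pixels"][y:y+100,x:x+130],None,fx=6,fy=6,interpolation=cv2.INTER_CUBIC)[:,:,::-1])
E
```

```text
time: 8.12
tool_pos: [551.5, -231.0, 166.0]
tcp_rot: [3.139, 0.004, 2.085]
contact_force: [0.3, -0.6, -0.5]
grip_width: 71.7
finger_force: 0.0
time: 9.12
tool_pos: [500.4, -250.1, 205.0]
tcp_rot: [3.141, -0.001, 3.139]
contact_force: [0.0, 0.3, -0.7]
grip_width: 72.0
finger_force: 0.0
time: 9.88
tool_pos: [500.8, -250.8, 206.0]
tcp_rot: [3.141, 0.608, 3.138]
contact_force: [0.1, 0.5, -0.5]
grip_width: 71.6
finger_force: 0.0
[ 500.80713101 -250.83950222  206.03690416] [3.14064732 0.60848543 3.13815326] [[278.32379902 205.38784354]
 [277.45126989 191.46398406]
 [214.4358475  191.58341524]]
crop 191 146
```

View pics/w4.png

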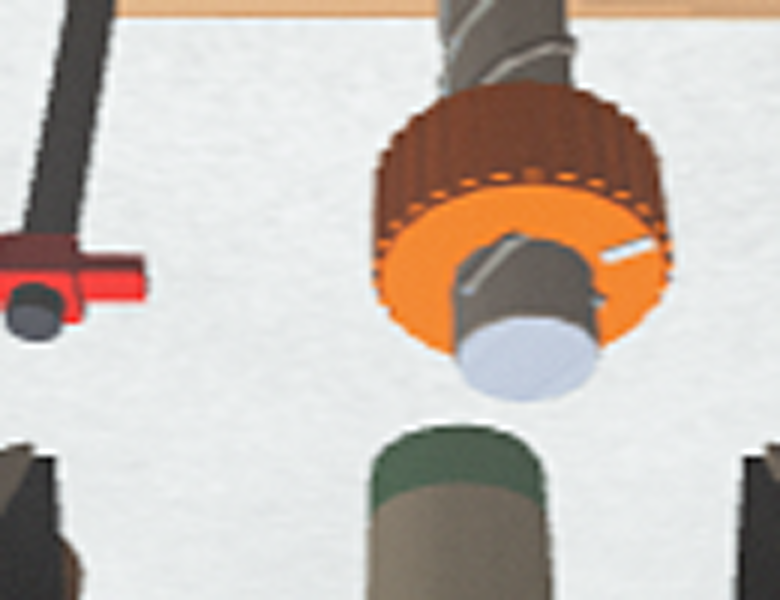

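The image is upside down. It shows the top-face ellipse spanning crop x 383–665 and centred near (524,270), the rod top near (527,358), and the pointer's end at x≈147, y 255–300. Back-project the edge points to get heights relative to the rod top.

```bash
cat > z4.py <<'E'
from m import *
from scipy.optimize import least_squares
import sys
k=sys.argv[1];o,c=pickle.load(open(k,"rb"));T=wristT(c,o)
q=proj(c,[[550,-229.5,158],[550,-229.5,140],[550,-295,140]],T)
S=8;x0,y0=(q[1]-[45,40]).astype(int);g=cv2.resize(c["pixels"][y0:y0+80,x0:x0+90],None,fx=S,fy=S,interpolation=cv2.INTER_CUBIC)
h=cv2.cvtColor(g,cv2.COLOR_RGB2HSV)
def pts(m):
    n,l,s,_=cv2.connectedComponentsWithStats(cv2.morphologyEx(m,cv2.MORPH_OPEN,np.ones((9,9))));j=1+np.argmax(s[1:,4])
    p=cv2.convexHull(cv2.findContours((l==j).astype(np.uint8),0,1)[0][0] if False else max(cv2.findContours((l==j).astype(np.uint8),0,1)[0],key=len))[:,0]
    return (p+.5)/S-.5+[x0,y0]
def circ(p,z,trim):
    P=np.array([plane(ray(c,u,T),z)[:2] for u in p]);w=np.ones(len(P),bool)
    for _ in range(6):
        r=least_squares(lambda v:np.hypot(*(P[w]-v[:2]).T)-v[2],[550,-229.5,trim],loss="soft_l1",f_scale=.3).x
        w=np.abs(np.hypot(*(P-r[:2]).T)-r[2])<.8
    return r,w.sum(),len(w)
top=pts(cv2.inRange(h,np.array((5,150,190)),np.array((20,255,255))))
rod=pts(cv2.inRange(h,np.array((95,15,165)),np.array((130,90,235))))
for n,p,z,R0 in(("rod",rod,158,14),("collar",top,140,25.5)):
    a=circ(p,z,R0);b=circ(p,z-2,R0);print(n,z,a,b[0])
for uv in sys.argv[2:]:
    o_,d=ray(c,eval(uv),T);print("tip on x=549.9",o_+d*(549.9-o_[0])/d[0])
E
python3 z4.py w4.pkl "(191+147/6,146+255/6)" "(191+147/6,146+273/6)" "(191+147/6,146+300/6)"
```

```text
rod 158 (array([ 550.60797896, -229.43719933,   11.77496152]), np.int64(38), 38) [ 553.30898345 -229.17798027   11.92238972]
collar 140 (array([ 551.3207156 , -229.50793447,   24.66204461]), np.int64(33), 37) [ 553.75617468 -229.27589859   24.93917766]
tip on x=549.9 [ 549.9        -294.28346796  135.88947301]
tip on x=549.9 [ 549.9        -293.88320024  139.97288741]
tip on x=549.9 [ 549.9        -293.29660116  145.95910153]
```

By the rod top the collar is at about 140.6. Against the pointer's centre (141 in the same frame) it is within 0.5 mm. I'll cross-check with the scene and side cameras, before and after the turn.

```bash
python3 - <<'E'
from m import *
from scipy.optimize import least_squares
d=pickle.load(open("v0.pkl","rb"));L=[]
S=8
for n in("scene","side"):
  for tag,c in(("before",d[n]),("after",pickle.load(open(n+"4.pkl","rb")))):
    q=proj(c,[550,-229.5,135])[0];x0,y0=(q-[25,25]).astype(int)
    g=cv2.resize(c["pixels"][y0:y0+50,x0:x0+50],None,fx=S,fy=S,interpolation=cv2.INTER_CUBIC);h=cv2.cvtColor(g,cv2.COLOR_RGB2HSV)
    L.append(cv2.resize(g,(300,300)))
    v=h[:,:,2][(h[:,:,0]<18)&(h[:,:,1]>140)]; t,_=cv2.threshold(v.reshape(-1,1),0,255,cv2.THRESH_OTSU)
    m=cv2.inRange(h,np.array((3,130,int(t))),np.array((18,255,255)))
    p=cv2.convexHull(np.vstack(cv2.findContours(cv2.morphologyEx(m,cv2.MORPH_OPEN,np.ones((7,7))),0,1)[0]))[:,0]
    p=(p+.5)/S-.5+[x0,y0]
    r=[]
    for z in(130,140):
        P=np.array([plane(ray(c,u),z)[:2] for u in p]);r.append(least_squares(lambda w:np.hypot(*(P-w[:2]).T)-w[2],[550,-229.5,25],loss="soft_l1",f_scale=.5).x)
    a,b=r[0][:2],r[1][:2];s=(np.array([550,-229.5])-a)@(b-a)/((b-a)@(b-a));print(n,tag,t,"z",130+10*s,r[0].round(1),r[1].round(1))
cv2.imwrite("pics/sc4.png",np.vstack([np.hstack(L[:2]),np.hstack(L[2:])])[:,:,::-1])
E
```

```text
scene before 128.0 z 131.4529110107287 [ 548.5 -229.3   25. ] [ 555.9 -234.8   24.5]
scene after 128.0 z 142.08567397299896 [ 540.5 -223.2   25.7] [ 548.  -228.9   25.2]
side before 139.0 z 129.22620690435096 [ 548.4 -228.8   23.1] [ 541.  -213.5   22.7]
side after 140.0 z 140.3001201686747 [ 556.7 -246.2   23.7] [ 549.2 -230.5   23.2]
```

View pics/sc4.png

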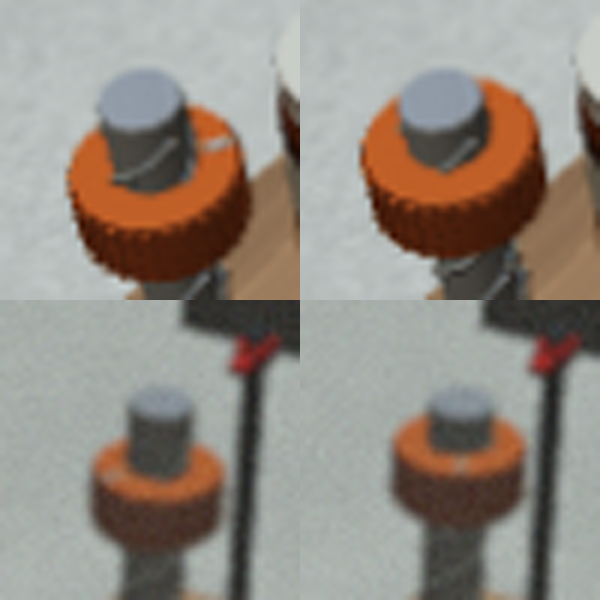

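The rise is confirmed at about 11 mm. The collar top is at about 140.5: wrist camera 140.3–140.6, side camera 140.3, scene camera 142.1. It is level with the pointer, the jar is untouched and the gripper is clear.

```bash
python3 -c "
from plant import workorder;print(workorder.close_job())"
```

```text
the job is handed in; nothing more can be done
None
```

I turned the dulce de leche stand's collar up about 11 mm and let go. Its top face measures 140.3–140.6 mm by the wrist and side cameras (142.1 by the scene camera) against the 140 mm pointer. I didn't touch the jar or the other stand, and the job is handed in.

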